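# Hold the beech block down in the drilling fixture

### The arm

A 6-joint arm with a two-finger parallel gripper is mounted at the origin on the work surface; the furniture and walls round the work are solid. World frame = base frame: x ahead of the robot, y to its left, z up, the work surface at z = 0. Lengths are in m, angles in degrees, forces in N, time in s.
With the tool pointing down it reaches from about 0.325 to 0.85 m from the base axis. Payload 15.5 kg.
Tool frame: the origin (TCP) lies at the very end of the fingers, on their centre line; the grasp point (between the pads) lies arm.grip_depth behind it (arm.grip_depth is the distance from the TCP to the grasp point, in m); z points along the fingers, y is the line along which they close (so a half turn about z gives the same grasp; the last joint's range is limited). The gripper opens to 91 mm and grips with 3 to 60 N. Pads are 32 mm wide; open, the fingers measure 118 mm over their backs; the gripper's body (76 mm by 178 mm) begins 60 mm behind the grasp point.
Start: joints at [-78.467, 28.281, 77.091, -0, 74.628, -5.472], TCP at [0.183, -0.598, 0.214] pointing down, gripper open.
Joint ranges: [-166.48, 166.48], [-47.26, 123.95], [12.59, 153.08], [-70.14, 250.14], [6.76, 159.57], [-176.63, 176.63]. Speed limits (degrees/s): [108.29, 108.29, 147.25, 172.46, 172.46, 172.46].

### API

Orientations are given as a 3x3 rotation matrix whose columns are the frame's x, y, z axes.
In Python, from rig import arm gives the robot as it stands. Calls block until the motion is done:
- arm.move_to(position, orientation): joint-space move of the TCP to a pose.
- arm.move_l(position, orientation=None, feed=0.15): straight line of the TCP; orientation=None keeps the orientation; feed is the mean speed in m/s.
- arm.move_joints(angles): joint-space move.
- arm.grip(opening): finger opening in m; the grip force is fixed at half the most; returns when the fingers have stopped.
- arm.sleep(seconds).
- arm.solve_ik(position, orientation): joint angles nearest the present ones, or None.
- arm.snapshot(name): name is "scene" or "top" or "wrist"; returns the picture (480x640x3 uint8, red, green, blue); there is no depth.
- arm.get_calibration(name): a dict with "intrinsics" (3x3 intrinsics, pixels), "cam_to_world" (4x4, takes a point from camera to world coordinates). Camera axes: x right, y down, z forward; pixel columns grow to the right and rows downward; lengths in m; the calibration is good to about 2 mm. A picture is of the moment at which its call begins: read the wrist's pose just before it. get_calibration takes no time and is no camera call; for the wrist camera it gives the pose at the moment of the call.
A pose or a line that the arm cannot do raises arm.Unreachable and nothing moves.
- arm.sign_off(): hands the job in; it is judged then, once.
Readings, each from a call of its own:
- arm.current_t(): time.
- arm.current_joint_positions(): joint angles.
- arm.current_dq(): joint speeds.
- arm.current_tau(): joint torques, N m.
- arm.current_ee_pos(): TCP position.
- arm.current_tool_rot(): TCP orientation.
- arm.current_force(): force on the tool from outside, world axes, zero at the start.
- arm.current_torque(): the same for the moment, N m.
- arm.current_width(): finger opening in m.
- arm.current_grasp_force(): force on a finger pad.
Only numpy, scipy, OpenCV 4.12 (cv2) and the standard library are available. Lean on these libraries where they do the work, as an engineer would, in place of code of your own. Each camera call takes 0.05 s, during which the arm holds its last target. There are 200 camera calls.

### The job

Get the beech block ready for drilling: take it from the bench and slide it flat, lengthways, into the seat of the hold-down fixture from the front, under the raised sprung foot and fully home against the back stop, and let go of it. Then press the fixture's red handle down until the foot bears on the block and is pushed in by about 9 mm (the green ring of its rod shows, the red does not), keep it there for at least two seconds, and finish while still holding the handle down; leave everything else on the bench where it stands.

Things in the scene. Friction and masses are not known exactly. Their poses are not given: they have to be found in the camera images.
- wood_block_center (a point): Centre of the beech sanding block, a plain pale wooden box lying flat, 52 mm along its own x, 110 mm along its own y, 42 mm tall (the point is 21 mm above its underside), about 0.16 kg, loose on the bench at the start. Either end may go in first.
- press_seat (a point): Where the block's centre belongs in the fixture: 21 mm above its bed, which is the top of a fixed plywood board, 12 mm above the bench. x points from the open front to the back stop, y left towards the red handle, z up. Board: x -85 to 120, y -65 to 180 mm. The block goes in with its length along x, slid in from the front at bed height, as the foot hangs over its far end.
- press_stop (a point): Middle of the back stop's face at the bed, 55 mm behind the seat's centre; axes as the seat's. The stop is 28 mm high. Two aluminium side guides, 18 mm high and 58 mm apart, reach from it 41 mm to the front, then flared lead-ins to 62 mm (mouth 66 mm). The near half of a seated block stays free to grip.
- press_foot_tip (a point): Centre of the underside of the sprung foot (black rubber, 20 mm across) on the lever's right arm. While the lever is up it is about 70 mm above the bench, 15 mm above the top of a seated block and about 32 mm behind the seat's centre.
- press_handle (a point): Red flat handle pad of the lever, 46 x 44 mm, 16 mm thick; the point is the centre of its top face, z out of it. It is 150 mm left of the seat's centre line. Free, its top is about 134 mm above the bench and slopes 0.27 rad, up towards the robot. Pushed down on its top with about 4 to 14 N it swings down and some 8 mm towards the robot; let go, it springs back.
- press_pivot (a point): Point on the axis of the lever's pivot shaft, which lies along the seat's y, 105 mm behind the seat's centre and 91 mm above the bench. The handle's centre is 125 mm and the foot 65 mm in front of it, both on the one rigid lever.
- press_lever (a joint): Angle of the sprung lever in rad: 0 = up (free), grows as the handle is pressed down, stop at 0.55. The foot meets a seated block at about 0.22 and is pushed in 9 mm at about 0.36, when the handle's top is some 45 mm lower than at rest.
- press_foot (a joint): How far the sprung foot is pushed up into the lever's sleeve, in m: 0 = free, 0.016 = bottomed. Its spring gives 2 N plus 0.9 N per mm. Marks on its rod come out of the top of the sleeve as it is pushed in: black up to 6 mm, green from 6 to 12 mm, red beyond. Near 9 mm, 1 mm of foot travel is about 2 mm at the handle.
- cork_block: Bystander: cork sanding block wrapped in paper, 63 x 115 x 34 mm; origin at the centre of its underside.
- tin_oil: Bystander: yellow tin, 68 mm across, 99 mm tall; origin at the centre of its underside.
- glue_bottle: Bystander: white glue bottle with a yellow nozzle, 56 mm across, 163 mm tall; origin at the centre of its underside.
- bolt_jar: Bystander: brown jar with a grey lid, 63 mm across, 79 mm tall; origin at the centre of its underside.
- tape_measure: Bystander: yellow tape measure, 37 x 72 x 64 mm tall; origin at the centre of its underside.
- pot_cream: Bystander: cream open pot, 69 mm across, 78 mm tall; origin at the centre of its underside.

How it is judged:
By the outcome, as a careful person would: the job done as asked, in the order asked, and still so for the second after the job is handed in, while the arm keeps its last pose, push and grip.
It also fails if it takes over 56 s, if anything falls off the work surface, if the arm or the gripper's body presses on something with over 40 N, if the wrist force passes 120 N, or if a joint passes its speed limit or range.

## Working session

There is one attempt and no reset: what is moved stays moved. The work goes in short steps, each a Python script; the robot and the scene stay as the last script left them, time stands still between calls to the robot, and variables do not carry over. Pictures are saved under pics/ and viewed, at most 10 in all, crops included, and the job is handed in when it is done.

```bash
mkdir -p pics && cat > h.py <<'E'
import numpy as np, cv2
from rig import arm
def save(cam,name,crop=None,scale=1):
    c=arm.get_calibration(cam); im=arm.snapshot(cam)
    np.savez('pics/'+name+'.npz',K=c["intrinsics"],T=c["cam_to_world"],im=im)
    out(name,name,crop,scale)
def out(src,name,crop=None,scale=1):
    im=np.load('pics/'+src+'.npz')['im']
    if crop: u0,v0,u1,v1=crop; im=im[v0:v1,u0:u1]
    im=cv2.resize(im,None,fx=scale,fy=scale,interpolation=cv2.INTER_CUBIC)
    cv2.imwrite('pics/'+name+'.png',im[:,:,::-1])
def px(src,u,v,z):
    d=np.load('pics/'+src+'.npz');K,T=d['K'],d['T']
    r=T[:3,:3]@np.linalg.solve(K,[u,v,1.]);o=T[:3,3]
    return o+r*(z-o[2])/r[2]
def proj(src,p):
    d=np.load('pics/'+src+'.npz');K,T=d['K'],d['T']
    q=K@(T[:3,:3].T@(np.array(p)-T[:3,3]));return q[:2]/q[2]
def down(yaw):  # tool y axis (closing) at yaw+90; tool x at yaw
    c,s=np.cos(yaw),np.sin(yaw)
    return np.array([[c,s,0],[s,-c,0],[0,0,-1.]])
E
python3 - <<'E'
from h import *
save("top","top0",None,1.25); save("scene","scene0",None,1.25)
print(arm.grip_depth,arm.current_t(),arm.current_tool_rot().round(2),arm.current_width())
for c in("top","scene","wrist"):print(arm.get_calibration(c))
E
```

```text
0.0188 0.1 [[ 0.96  0.29 -0.  ]
 [ 0.29 -0.96  0.  ]
 [ 0.   -0.   -1.  ]] 0.09107961679793294
{'intrinsics': array([[530.50273016,   0.        , 312.94943492],
       [  0.        , 530.50273016, 238.2151057 ],
       [  0.        ,   0.        ,   1.        ]]), 'cam_to_world': array([[ 0.02220565, -0.99430472,  0.1042355 ,  0.26829062],
       [-0.99947742, -0.02452828, -0.02105363,  0.01212293],
       [ 0.02349044, -0.10371352, -0.99432978,  1.65773904],
       [ 0.        ,  0.        ,  0.        ,  1.        ]])}
{'intrinsics': array([[604.70784556,   0.        , 307.61731267],
       [  0.        , 604.70784556, 232.74292695],
       [  0.        ,   0.        ,   1.        ]]), 'cam_to_world': array([[ 0.86344318, -0.23751398,  0.44503143, -0.33389151],
       [-0.50423099, -0.43213264,  0.74767138, -1.30703773],
       [ 0.0147302 , -0.8699704 , -0.49288389,  0.96531468],
       [ 0.        ,  0.        ,  0.        ,  1.        ]])}
{'intrinsics': array([[418.47940319,   0.        , 319.08638649],
       [  0.        , 418.47940319, 241.12733286],
       [  0.        ,   0.        ,   1.        ]]), 'cam_to_world': array([[ 2.93105253e-01, -9.26471278e-01, -2.36093797e-01,
         2.47717580e-01],
       [-9.56079922e-01, -2.84209472e-01, -7.16670031e-02,
        -5.77245710e-01],
       [-7.02673257e-04,  2.46730514e-01, -9.69083877e-01,
         3.84575255e-01],
       [ 0.00000000e+00,  0.00000000e+00,  0.00000000e+00,
         1.00000000e+00]])}
```

View pics/top0.png

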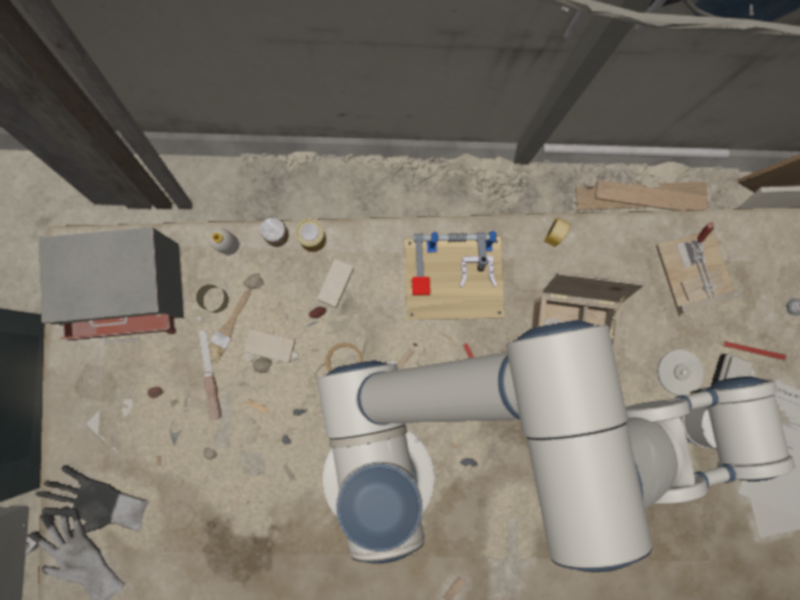

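View pics/scene0.png

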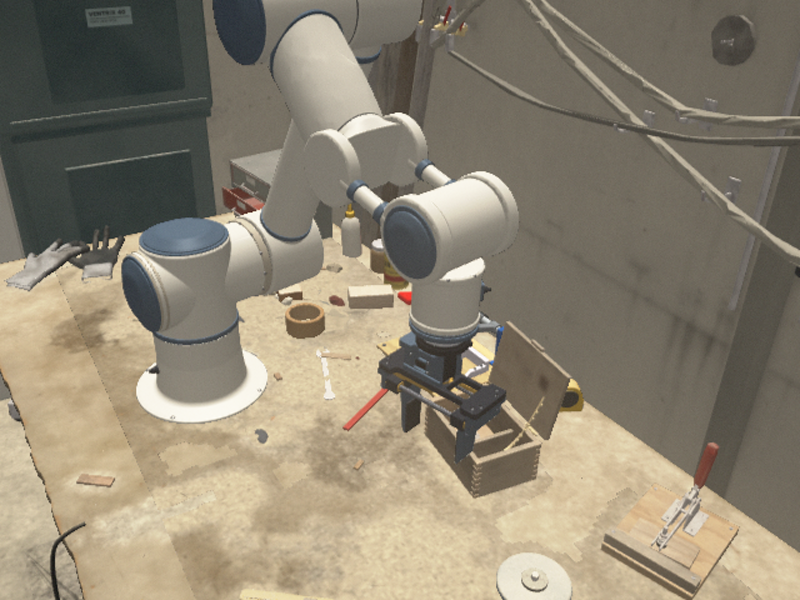

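The top picture shows the fixture at about (455,278), with the red handle at (421,286). There are two pale blocks, at (336,283) and (270,346). I'll enlarge that region to tell them apart.

```bash
python3 - <<'E'
from h import *
out("top0","top0c",(180,170,420,310),3.3)
for u,v in((336,283),(270,346),(455,278)):print(px("top0",u/1.25,v/1.25,.04))
E
```

```text
[0.4709724  0.11412289 0.04      ]
[0.31308295 0.26908068 0.04      ]
[ 0.49077837 -0.17844856  0.04      ]
```

View pics/top0c.png

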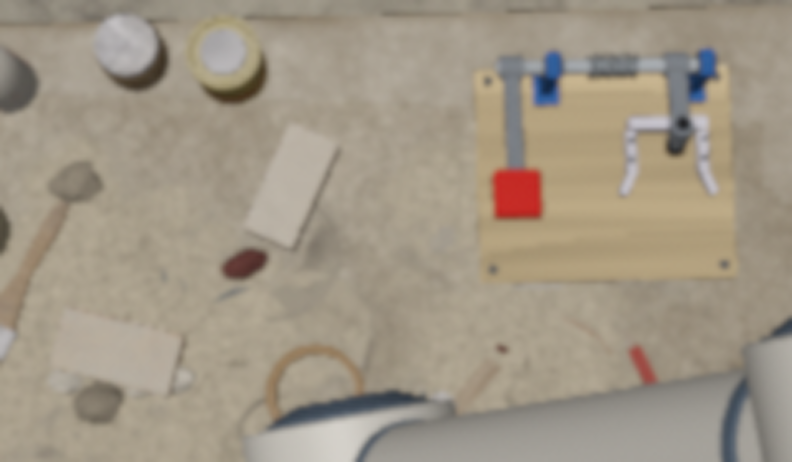

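The upper block spans crop corners (292,125), (340,150), (293,248) and (245,225). The other is at about (120,352). I'll look at both from close by with the wrist camera.

```bash
python3 - <<'E'
from h import *
p=arm.current_ee_pos()
arm.move_l([p[0],p[1],.30],feed=.25)
arm.move_to([.42,-.17,.36],down(0)); save("wrist","wf",None,1.25)
arm.move_to([.40,.17,.34],down(0)); save("wrist","wb",None,1.25)
print(arm.current_t())
E
```

```text
3.7667
```

View pics/wf.png

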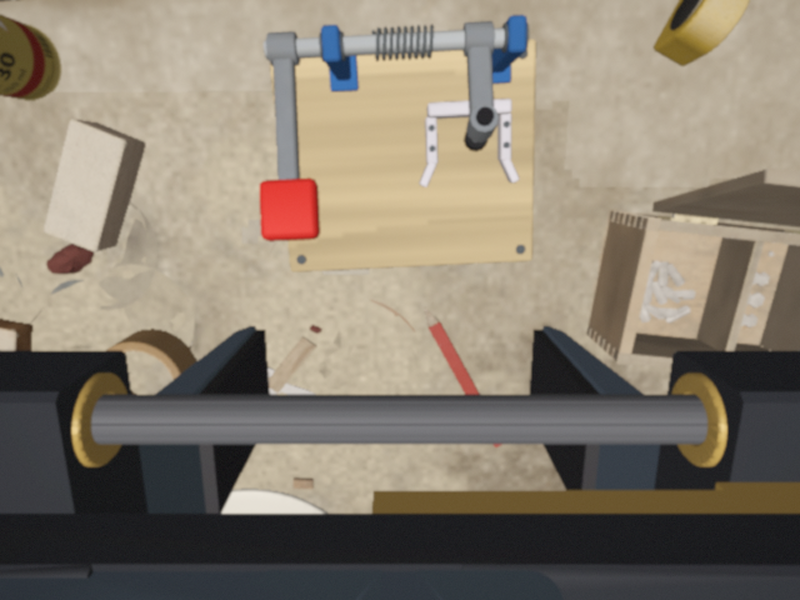

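View pics/wb.png

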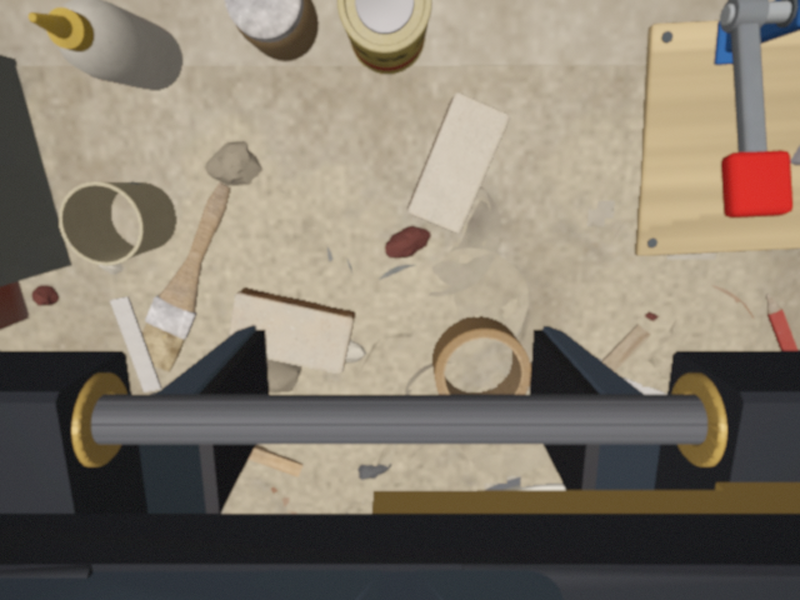

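The left block has dark brown sides, so it is the wrapped cork one. The beech block is the upper one, with corners in wb at (457,93), (508,117), (460,233) and (408,210). In wf the board corners are (291,271), (531,260) and (535,40), the handle centre is (289,208), and the guides' inner edges are at u≈437 and 501.

```bash
python3 - <<'E'
from h import *
from scipy.optimize import least_squares
S=1.25
c=np.array([px("wb",u/S,v/S,.042)[:2] for u,v in((457,93),(508,117),(460,233),(408,210))])
print("block",c.mean(0),[np.linalg.norm(c[i]-c[(i+1)%4]).round(4) for i in range(4)])
a=(c[0]+c[1]-c[2]-c[3]);print("yaw",np.degrees(np.arctan2(a[1],a[0])))
cor=[("wf",531,260,-85,-65,12),("wf",291,271,-85,180,12),("wf",535,40,120,-65,12),("wf",289,208,-20,150,134),("wf",517,190,-62+55,-33,30),("wf",424,185,-62+55,33,30),
("wb",637,254,-85,180,12),("wb",651,24,120,180,12)]
def f(q):
    r=[]
    for s,u,v,x,y,z in cor:
        w=px(s,u/S,v/S,z/1000)[:2]; cc,ss=np.cos(q[2]),np.sin(q[2])
        r+=list(w-q[:2]-np.array([cc*x-ss*y,ss*x+cc*y])/1000)
    return r
s=least_squares(f,[.49,-.2,0],loss='soft_l1',f_scale=.002)
print("seat",s.x,np.degrees(s.x[2]));print((np.array(f(s.x)).reshape(-1,2)*1000).round(1))
R=lambda x,y:s.x[:2]+np.array([[np.cos(s.x[2]),-np.sin(s.x[2])],[np.sin(s.x[2]),np.cos(s.x[2])]])@[x/1e3,y/1e3]
# guide inner edges in the seat frame
for u,v,z in((437,120,.03),(436,160,.03),(501,120,.03),(502,160,.03),(470,117,.04)):
    w=px("wf",u/S,v/S,z)[:2]-s.x[:2];cc,ss=np.cos(s.x[2]),np.sin(s.x[2]);print(np.round(1e3*np.array([cc*w[0]+ss*w[1],-ss*w[0]+cc*w[1]]),1))
E
```

```text
block [0.47135026 0.11789832] [np.float64(0.0478), np.float64(0.1055), np.float64(0.0509), np.float64(0.1054)]
yaw -21.926014041371424
seat [ 0.4799615  -0.23598567  0.04357284] 2.496539948964198
[[  0.7   1.2]
 [  0.2  -2.1]
 [ -2.    1.3]
 [  5.6  -1.5]
 [ -6.3 -12.3]
 [  1.1   9. ]
 [  1.3  -0.4]
 [ -2.2   1.1]]
[51.6 28.4]
[16.6 30.2]
[ 49.1 -29.7]
[ 13.9 -30.8]
[52.1 -0.3]
```

```bash
cat >> h.py <<'E'
SY=.0436; SP=np.array([.480,-.236])
def seat(x,y,z):
    c,s=np.cos(SY),np.sin(SY)
    return [SP[0]+(c*x-s*y)/1e3,SP[1]+(s*x+c*y)/1e3,z]
E
python3 - <<'E'
from h import *
y=np.radians(-21.9);g=np.array([.4714,.1179])-.030*np.array([np.cos(y),np.sin(y)])
R=down(y)
arm.move_to([*g,.12],R); arm.move_l([*g,.009],feed=.12)
arm.grip(.045)
print(arm.current_t(),arm.current_width(),arm.current_grasp_force(),arm.current_force())
arm.move_l([*g,.20],feed=.2)
arm.move_to(seat(-115,0,.20),down(SY))
arm.move_l(seat(-115,0,.05),feed=.15)
save("wrist","w2",None,1.25)
print(arm.current_t(),arm.current_width(),arm.current_force(),arm.current_ee_pos())
E
```

```text
6.4333 0.05191415349181866 29.978951811790466 [-0.41620902 -0.56336807  2.41556086]
10.15 0.05186197308910298 [-0.17116199  0.62926432 -2.1049103 ] [ 0.36551988 -0.24122056  0.0506514 ]
```

View pics/w2.png

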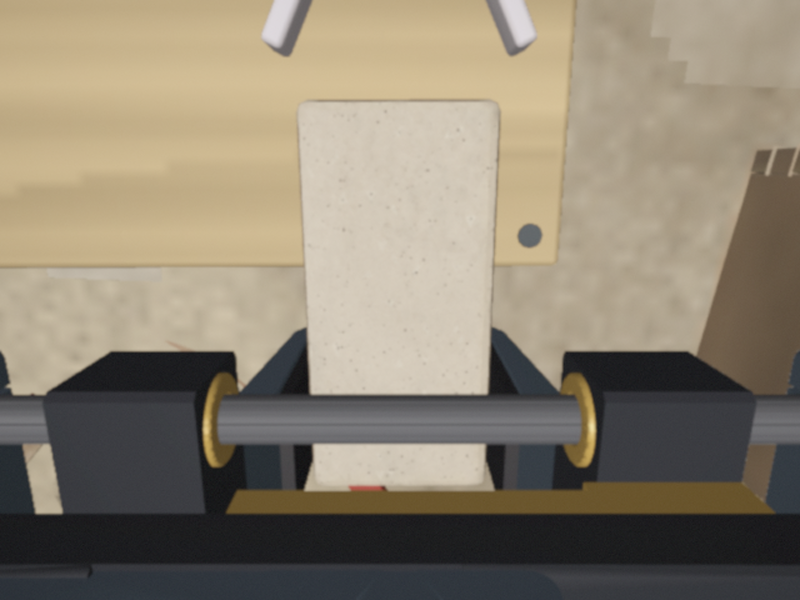

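The block is held straight, its far edge at (300–498,101). The guide tips' inner corners are at about (289,52) and (512,52). I'll check the lateral offset numerically.

```bash
python3 - <<'E'
from h import *
c,s=np.cos(SY),np.sin(SY)
def loc(u,v,z):
    w=px("w2",u/1.25,v/1.25,z)[:2]-SP;return np.round(1e3*np.array([c*w[0]+s*w[1],-s*w[0]+c*w[1]]),1)
for a in((289,52,.03),(512,52,.03),(262,42,.03),(536,40,.03),(299,101,.0837),(499,101,.0837),(308,393,.0837),(489,393,.0837),(555,263,.012),(0,267,.012),(574,0,.012)):print(a,loc(*a))
E
```

```text
(289, 52, 0.03) [-8.7 36.9]
(512, 52, 0.03) [ -8.6 -38.3]
(262, 42, 0.03) [-5.6 45.8]
(536, 40, 0.03) [ -4.9 -46.1]
(299, 101, 0.0837) [-30.5  24.7]
(499, 101, 0.0837) [-30.5 -24.9]
(308, 393, 0.0837) [-108.7   25.7]
(489, 393, 0.0837) [-108.7  -25.8]
(555, 263, 0.012) [-83.9 -63.6]
(0, 267, 0.012) [-85.7 162. ]
(574, 0, 0.012) [ 12.3 -63.3]
```

Alignment is within 1 mm, so I'll slide it in.

```bash
python3 - <<'E'
from h import *
arm.move_l(seat(-113,-.3,.0222),feed=.1)
f0=np.array(arm.current_force());print(f0,arm.current_t())
arm.move_l(seat(-36,-.3,.0222),feed=.07)
print(arm.current_force()-f0)
x=-36
while x<-24:
    x+=1; arm.move_l(seat(x,-.3,.0216),feed=.03)
    f=np.array(arm.current_force())-f0; print(x,f.round(1),np.round(arm.current_ee_pos(),4))
    if f[0]<-8: break
    if np.abs(f).max()>25: break
save("wrist","w3",None,1.25);print(arm.current_t(),arm.current_width())
E
```

```text
[ 0.50188539  0.09331999 -0.47808383] 10.575
[-1.1218727  -0.20124971 -0.80948363]
-35 [ 0.6 -1.  -0.8] [ 0.4449 -0.2379  0.0216]
-34 [-0.6  0.6 -1.3] [ 0.4461 -0.2378  0.0216]
-33 [-1.2  0.2 -1.3] [ 0.4471 -0.2378  0.0216]
-32 [-0.2  0.4 -1.2] [ 0.4481 -0.2377  0.0216]
-31 [ 0.3 -0.5 -1.1] [ 0.4491 -0.2377  0.0216]
-30 [-5.9 -0.7  0.7] [ 0.4493 -0.2374  0.0215]
-29 [-12.   -3.4   1.7] [ 0.4493 -0.2371  0.0213]
13.625 0.0523191132587628
```

View pics/w3.png

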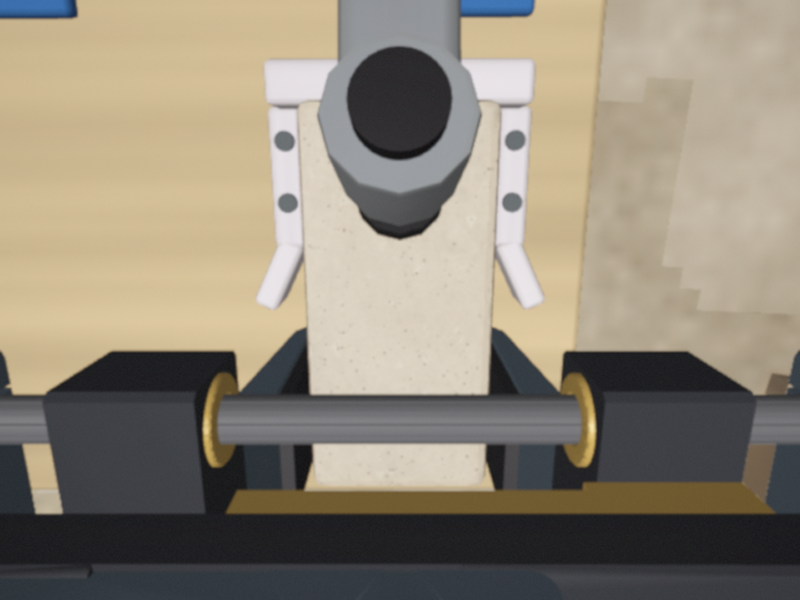

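The block is against the stop: contact came where predicted, with 12 N at the wrist. It sits between the guides with the foot above its far end. Next I release it and press the handle.

```bash
cat >> h.py <<'E'
def hpos(th,dz=0):
    return seat(105-125*np.cos(th)-43*np.sin(th),150,.091+.043*np.cos(th)-.125*np.sin(th)+dz)
E
python3 - <<'E'
from h import *
p=arm.current_ee_pos()
arm.grip(.075)
arm.move_l([p[0],p[1],.15],feed=.12)
save("wrist","w4",None,1)
q=hpos(0)
arm.move_l([q[0]-.05,q[1],.20],feed=.25)
arm.grip(0.0)
arm.move_l([q[0],q[1],.155],feed=.15)
f0=np.array(arm.current_force());print(f0,arm.current_t())
for th in (0.05,.12,.2,.27,.33):
    arm.move_l(hpos(th,.001),feed=.06)
    print(th,np.round(arm.current_ee_pos(),4),(arm.current_force()-f0).round(1))
save("wrist","w5",None,1);save("scene","s5",None,1);save("top","t5",None,1)
a=[cv2.imread(f'pics/{n}.png') for n in("w4","w5","s5","t5")]
cv2.imwrite('pics/m5.png',np.vstack([np.hstack([cv2.resize(a[0],(400,300)),cv2.resize(a[1],(400,300))]),np.hstack([cv2.resize(a[2][180:390,280:560],(400,300)),cv2.resize(a[3][170:275,310:450],(400,300))])]))
print(arm.current_t())
E
```

```text
[-0.02917612  0.15858387  0.34205564] 18.0167
0.05 [ 0.4513 -0.0871  0.1288] [-1.8 -0.4  2.1]
0.12 [ 0.4492 -0.0872  0.1196] [-1.   0.2  1.3]
0.2 [ 0.4474 -0.0873  0.1092] [ 0.  -0.   0.6]
0.27 [ 0.447  -0.0874  0.1003] [ 0.5 -1.   4.6]
0.33 [ 0.4467 -0.0875  0.0925] [ 0.1 -1.1 10. ]
19.9833
```

View pics/m5.png

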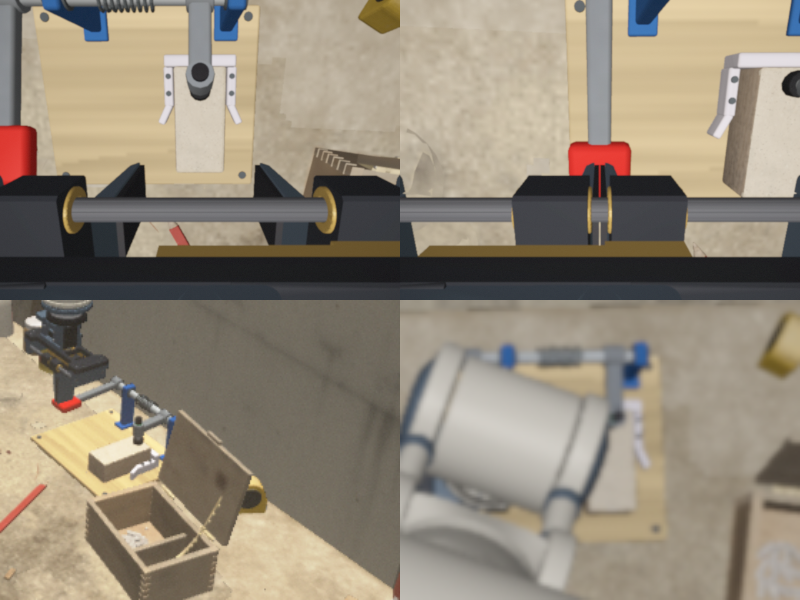

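The block is seated and the handle is going down, with 10 N at about 0.33 rad. I'll go on to 0.36 and check the ring.

```bash
python3 - <<'E'
from h import *
arm.move_l(hpos(.36,.0012),feed=.03); arm.sleep(.3)
print(arm.current_t(),np.round(arm.current_ee_pos(),4),arm.current_force())
save("wrist","w6",None,1);save("scene","s6",None,1)
w=cv2.imread('pics/w6.png')[40:340,540:640];s=cv2.imread('pics/s6.png')[235:325,335:415]
I=cv2.INTER_CUBIC
cv2.imwrite('pics/m6.png',np.hstack([cv2.resize(w,(200,600),interpolation=I),cv2.resize(s,(533,600),interpolation=I)]))
E
```

```text
20.5583 [ 0.4466 -0.0874  0.0889] [-1.79409771  0.07975589 11.93001448]
```

View pics/m6.png

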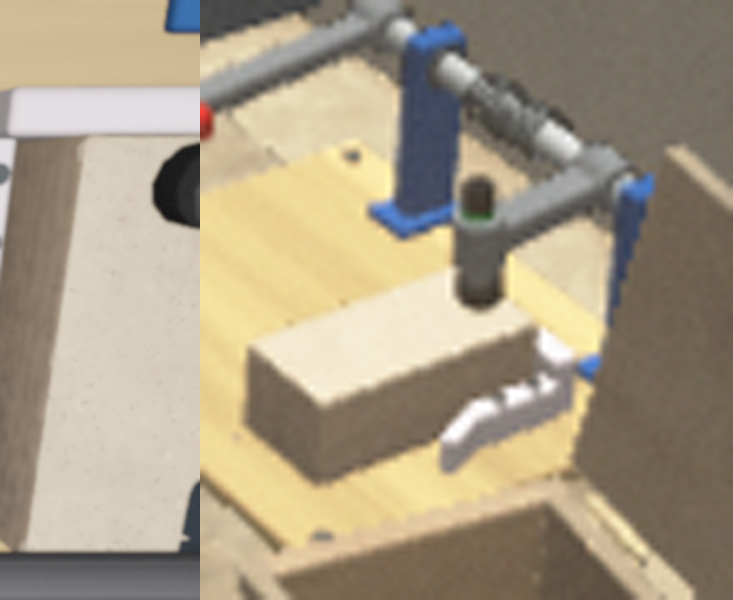

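The scene crop shows a green band at the rod's base (≈(480,215)) and no red, which fits about 9 mm. I'll hold and hand in.

```bash
python3 - <<'E'
from h import *
arm.sleep(3)
im=arm.snapshot("scene")[235:325,335:415].astype(int)
r,g,b=im[20:36,36:48].transpose(2,0,1)
print(arm.current_t(),np.round(arm.current_ee_pos(),4),arm.current_force(),"green",((g>r+15)&(g>b+15)).sum(),"red",((r>g+40)&(r>b+40)).sum())
print(arm.sign_off())
E
```

```text
23.7083 [ 0.4467 -0.0874  0.089 ] [-1.29141938  0.10387918 12.20910607] green 8 red 0
the job is handed in; nothing more can be done
None
```

The beech block is seated against the back stop and released, the handle was held down for over 3 s with green showing and no red, and I handed the job in at 23.7 s with the arm still pressing.

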